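Tip the scrap pan over the grate and rescue the shaker

ROBOT

A 7-joint arm with a two-finger parallel gripper is mounted at the origin on a cart in front of the work surface, level with it; the furniture and walls round the work are solid. World frame = base frame: x ahead of the robot, y to its left, z up, the work surface at z = 0. Lengths are in m, angles in rad, forces in N, time in s.
With the tool pointing down it reaches from about 0.425 to 0.95 m from the base axis. Payload 4.7 kg.
Tool frame: the origin (TCP) lies on the centre line of the jaws, within the pads' length; the fingertips stand robot.nose_length ahead of it and the grasp point (between the pads) lies 8 mm behind it (robot.nose_length is the distance from the TCP to the fingertips, in m); z points along the fingers, y is the line along which they close (so a half turn about z gives the same grasp; the last joint's range is limited). The gripper opens to 85 mm and grips with 20 to 120 N. Pads are 22 mm wide; open, the fingers measure 114 mm over their backs; the gripper's body (76 mm by 85 mm) begins 54 mm behind the grasp point. The pads swing forward as they close: fully open they stand 13 mm farther back than shut.
Start: joints at [-1.148, 0.469, -0.049, 1.532, 0.024, 1.141, -0.082], TCP at [0.295, 0.607, 0.221] pointing down, gripper open.
Joint ranges: [-2.59, 2.59], [-0.33, 1.99], [-1.39, 1.29], [0.1, 2.45], [-1.04, 4.18], [0.21, 1.99], [-2.66, 2.66]. Speed limits (rad/s): [2.57, 2.57, 3.14, 3.14, 3.14, 3.14, 3.14].

INTERFACE

Orientations are given as [roll, pitch, yaw] about the fixed x, y, z axes, in that order (R = Rz(yaw) Ry(pitch) Rx(roll)).
In Python, from plant import robot gives the robot as it stands. Calls block until the motion is done:
- robot.goto(position, orientation): joint-space move of the TCP to a pose.
- robot.move_straight(position, vel=0.15, attitude=None, contact_N=None): straight line of the TCP; attitude=None keeps the orientation; vel is the mean speed in m/s. With contact_N (N) it stops when the force on the tool has changed by that much, and returns True; else False.
- robot.move_joints(angles): joint-space move.
- robot.grip(opening, strength=None): opening from 0.0 (shut) to 1.0 (fully open); strength is the grip in N (None keeps the last); returns when the fingers have stopped.
- robot.sleep(seconds).
- robot.inverse_kinematics(position, orientation): joint angles nearest the present ones, or None.
- robot.sense(): the state.
- robot.grab_frame(name): name is "side" or "top"; returns a dict with "image" (384x512x3 uint8, red, green, blue), "range_z" (384x512 float32, m along the optical axis (not along the pixel's ray), 0 where there is no reading), "fx", "fy", "cx", "cy" (pixels), "R" (3x3) and "t" (3): a world point X has camera coordinates R X + t. Camera axes: x right, y down, z forward; pixel columns grow to the right and rows downward; lengths in m; the calibration is good to about 2 mm. A picture is of the moment at which its call begins.
A pose or a line that the arm cannot do raises robot.IKError and nothing moves.
- robot.close_job(): hands the job in; it is judged then, once.
The state is a dict: "t": time; "joint_pos": joint angles; "joint_velocities": joint speeds; "effort": joint torques, N m; "tcp_pos": TCP position; "tcp_rot": TCP orientation; "wrist_force": force on the tool from outside, world axes, zero at the start; "torque": the same for the moment, N m; "opening": opening from 0.0 (shut) to 1.0 (fully open); "gripper_force": force on a finger pad.
Only numpy, scipy, OpenCV 4.12 (cv2) and the standard library are available. Lean on these libraries where they do the work, as an engineer would, in place of code of your own. Each camera call takes 0.05 s, during which the arm holds its last target. There are 200 camera calls.

TASK

Empty the scrap pan onto the sorting grate: pull its tail out of the roller catch by the bar, swing it over on its rail, without unhooking it, until the corks have dropped through the grate and the table shaker is left on top, then swing it back and press it fully home in its catch. Pick the shaker off the grate and put it in the empty steel pan beside the sorter, the one nearest the robot; all the corks belong in the box under the grate. Leave the spoon and fork where they lie.

Things in the scene. Friction and masses are not known exactly. Their poses are not given: they have to be found in the camera images.
- sorter: Scrap sorter fixed on the table: open sheet-steel box with a grate in it and, at its near end, a stand with the tip pan. Origin on the table top under the grate's middle; x runs as the scraps flow (from the pan to the box's far wall), z up. Box inside: x -135 to +112, y -93 to +93 mm, floor at z 7 mm, sides 90 mm high (110 mm for the 38 mm next to the pan), ends 108 (near) and 118 mm.
- grate (a point): Middle of the grate, level with the bars' tops, 72 mm above the table. Four steel bars, 8 mm diameter, along the sorter's x at y = -67.5, -22.5, +22.5, +67.5 mm: three slots 37 mm wide. Bar tops rise from 72 mm at x = 0 to 78 mm at x = -93 and +84 mm. Steel slopes of about 40 degrees lead down from all four walls onto the bars.
- rail (a point): Middle of the tipping rail: fixed steel rod, 12 mm diameter, along the sorter's y, at x = -150 mm in the sorter's frame and 136 mm above the table. The tip pan hangs on it and turns about it. Collars stop the pan shifting sideways by more than 6 mm.
- tip_pan: Loose steel scrap pan, 0.3 kg, 132 mm wide, 54 high; open notches (16 mm wide, 20 deep, 2 mm play) in its two cheeks hook down over the rail, nothing else holds it there. Origin on the rail's axis; x to the grate, z up when home (level). Floor x -168 to -65, z -26 mm; rear wall up to z +25; sloped front to a lip at x +26, z +24. Tail swung up 75 to 90 degrees it empties; from 95 the lip meets the box.
- pan_bar (a point): Middle of the tip pan's handle: a round steel bar, 12 mm diameter, 84 mm free length along the pan's y, at x = -210, z = +10 mm in the pan's frame (146 mm above the table when home), 35 mm clear of the pan's rear wall. It can turn between the fingers, so the hand may stay upright while the pan swings about the rail.
- strike (a point): Centre of the catch's strike: a steel bead, 12 mm thick and 20 mm wide plus its round ends, on a neck under the tip pan's tail, at x = -200, z = -45 mm in the pan's frame. It coincides with catch_seat when the pan is home.
- catch_seat (a point): Where the strike sits when caught: x = -350 mm, 91 mm above the table in the sorter's frame. Two white rollers on springs, 8 mm higher, are forced apart by the strike: 12 to 15 N at the bar to pull it out, 5 to 10 N to push it in. Merely laid down, the tail stays up on the rollers with the strike 15 to 18 mm above its seat. Pushed home, the floor meets a firm bar.
- shaker: Table shaker, clear body 44 mm diameter and 74 mm long, round grey head 34 mm diameter, 90 mm long in all, 0.1 kg; the only large piece in the tip pan, where it starts lying along the pan's y. Origin in the middle of its foot, z along its axis to the head. Too thick for the slots: on the grate it may lie, lean or stand any way, sunk some 10 mm or with its head between two bars.
- shaker_mid (a point): Point on the shaker's axis 38 mm from its foot, in the middle of the 44 mm thick body.
- wash_pan: Empty insert pan of pressed steel on the table near the robot, loose, 0.5 kg; 162 x 176 mm over its flange, 134 (x) x 148 (y) mm inside, 65 mm high, floor 2 mm thick. Origin in the centre of its underside, z up.
- spoon: Bystander: a steel spoon 195 mm long lying on the table beyond the wash pan. Origin in its middle.
- fork: Bystander: a steel fork 200 mm long lying beside the spoon. Origin in its middle.
- cork_1: Stubby bottle cork, 25 mm diameter, 26 mm long, 12 g, one of five alike. Origin in its middle; its axis is its own x. Starts in the tip pan. It falls through the slots whichever way it lies.
- cork_2: Stubby bottle cork, 25 mm diameter, 26 mm long, 12 g, one of five alike. Origin in its middle; its axis is its own x. Starts in the tip pan. It falls through the slots whichever way it lies.
- cork_3: Stubby bottle cork, 25 mm diameter, 26 mm long, 12 g, one of five alike. Origin in its middle; its axis is its own y. Starts in the tip pan. It falls through the slots whichever way it lies.
- cork_4: Stubby bottle cork, 25 mm diameter, 26 mm long, 12 g, one of five alike. Origin in its middle; its axis is its own y. Starts in the tip pan. It falls through the slots whichever way it lies.
- cork_5: Stubby bottle cork, 25 mm diameter, 26 mm long, 12 g, one of five alike. Origin in its middle; its axis is its own y. Starts in the tip pan. It falls through the slots whichever way it lies.

How it is judged:
On the way:
1. the shaker has been tipped out onto the grate while the pan is tipped up (angle between tip_pan's own z axis and vertical above 0.8 rad and x of shaker_mid in the frame of sorter between -0.134 and 0.112 m and y of shaker_mid in the frame of sorter between -0.093 and 0.093 m and z of shaker_mid in the frame of sorter between 0.06 and 0.15 m), for 0.1 s.
At the end, for the whole second after the job is handed in: the shaker lies or stands at rest in the wash pan, which stands upright on the table; all five corks are in the box below the grate; the tip pan hangs on its rail (within 10 mm) with its strike home in the catch (within 4 mm) (x of shaker_mid in the frame of wash_pan between -0.067 and 0.067 m and y of shaker_mid in the frame of wash_pan between -0.074 and 0.074 m and z of shaker_mid in the frame of wash_pan between 0 and 0.065 m and linear speed of shaker below 0.05 m/s and x of cork_1 in the frame of sorter between -0.135 and 0.112 m and y of cork_1 in the frame of sorter between -0.093 and 0.093 m and z of cork_1 in the frame of sorter between 0 and 0.062 m and x of cork_2 in the frame of sorter between -0.135 and 0.112 m and y of cork_2 in the frame of sorter between -0.093 and 0.093 m and z of cork_2 in the frame of sorter between 0 and 0.062 m and x of cork_3 in the frame of sorter between -0.135 and 0.112 m and y of cork_3 in the frame of sorter between -0.093 and 0.093 m and z of cork_3 in the frame of sorter between 0 and 0.062 m and x of cork_4 in the frame of sorter between -0.135 and 0.112 m and y of cork_4 in the frame of sorter between -0.093 and 0.093 m and z of cork_4 in the frame of sorter between 0 and 0.062 m and x of cork_5 in the frame of sorter between -0.135 and 0.112 m and y of cork_5 in the frame of sorter between -0.093 and 0.093 m and z of cork_5 in the frame of sorter between 0 and 0.062 m and distance between strike and catch_seat below 0.004 m and distance between tip_pan and rail below 0.01 m and angle between wash_pan's own z axis and vertical below 0.1 rad and height (world z) of wash_pan below 0.01 m); the robot touches nothing.
It fails at once if the tip pan comes off its rail (distance between tip_pan and rail above 0.02 m).
It fails at once if the spoon or the fork is shoved away (distance of any of spoon, fork from where it was at the start of the episode above 0.05 m).
It also fails if it takes over 62 s, if anything falls off the work surface, if the arm or the gripper's body presses on something with over 40 N, if the wrist force passes 120 N, or if a joint passes its speed limit or range.

## Working session

There is one attempt and no reset: what is moved stays moved. The work goes in short steps, each a Python script; the robot and the scene stay as the last script left them, time stands still between calls to the robot, and variables do not carry over. Pictures are saved under pics/ and viewed, at most 10 in all, crops included, and the job is handed in when it is done.

```bash
ls; mkdir -p pics; cat > h.py <<'E'
import numpy as np, cv2
from plant import robot
def shot(name, fn=None):
    f=robot.grab_frame(name)
    if fn: cv2.imwrite('pics/'+fn,cv2.cvtColor(f['image'],cv2.COLOR_RGB2BGR))
    return f
def cloud(f):
    z=f['range_z'];v,u=np.mgrid[:z.shape[0],:z.shape[1]]
    c=np.stack([(u-f['cx'])/f['fx']*z,(v-f['cy'])/f['fy']*z,z],-1)
    P=(c-np.array(f['t']))@np.array(f['R']); P[z<=0]=np.nan
    return P
def proj(f,X):
    c=np.asarray(X)@np.array(f['R']).T+np.array(f['t']); return np.stack([c[...,0]/c[...,2]*f['fx']+f['cx'],c[...,1]/c[...,2]*f['fy']+f['cy']],-1)
E
python3 - <<'E'
from h import *
a=shot('top');b=shot('side')
cv2.imwrite('pics/both.png',cv2.cvtColor(np.vstack([a['image'],b['image']]),cv2.COLOR_RGB2BGR)[:, :])
cv2.imwrite('pics/top.png',cv2.cvtColor(a['image'],cv2.COLOR_RGB2BGR))
cv2.imwrite('pics/side.png',cv2.cvtColor(b['image'],cv2.COLOR_RGB2BGR))
np.save('top0.npy',cloud(a));np.save('side0.npy',cloud(b))
for f in(a,b): print(f['fx'],-np.array(f['R']).T@f['t'],np.array(f['R'])[2])
s=robot.sense();print(s['t'],s['tcp_rot'],robot.nose_length,s['wrist_force'])
E
```

```text
pics
386.63326093702705 [0.3458333  0.09566553 1.03624383] [ 0.1907047  -0.03799333 -0.98091193]
350.17497231132523 [ 0.4387281 -0.6450191  0.5169802] [ 0.09484753  0.85735689 -0.5059082 ]
0.1 [-3.13985354e+00  6.79056970e-05  2.68982964e+00] 0.011 [-0.75473703 -0.26176519 -0.27825506]
```

View pics/top.png

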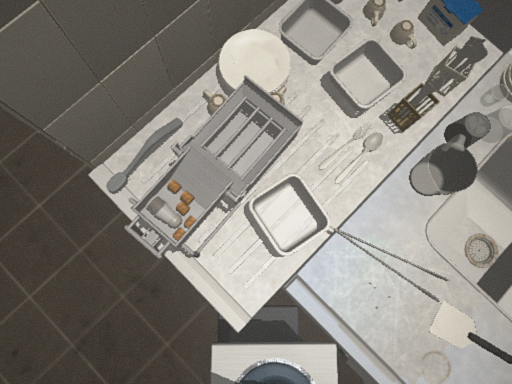

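View pics/side.png

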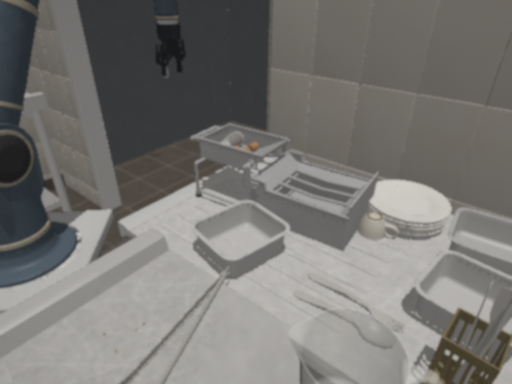

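```bash
python3 - <<'E'
from h import *
P=np.load('top0.npy');im=cv2.imread('pics/top.png')
for (u,v) in [(248,78),(300,120),(232,110),(205,175),(210,140),(150,250),(130,222),(165,210),(286,215),(95,180),(355,60)]:
    print((u,v),np.round(np.nanmedian(P[v-1:v+2,u-1:u+2].reshape(-1,3),0),3))
# orthographic height map of region, 2mm/px? -> sparse; just show crops
c=im[70:265,100:310]; c=cv2.resize(c,None,fx=3.7,fy=3,interpolation=cv2.INTER_CUBIC)
z=np.nan_to_num(P[70:265,100:310,2]); 
c=cv2.resize(im[70:265,100:310],(400,371),interpolation=cv2.INTER_CUBIC)
zc=cv2.applyColorMap(np.clip(z/0.2*255,0,255).astype('u1'),cv2.COLORMAP_JET);zc=cv2.resize(zc,(400,371),interpolation=0)
cv2.imwrite('pics/crop.png',np.hstack([c,zc]))
E
```

```text
(248, 78) [0.818 0.071 0.121]
(300, 120) [ 0.707 -0.06   0.119]
(232, 110) [0.749 0.112 0.076]
(205, 175) [0.556 0.173 0.146]
(210, 140) [0.687 0.173 0.009]
(150, 250) [0.381 0.29  0.153]
(130, 222) [ 0.553  0.612 -0.841]
(165, 210) [0.472 0.262 0.15 ]
(286, 215) [ 0.481 -0.036  0.003]
(95, 180) [0.572 0.478 0.008]
(355, 60) [ 0.941 -0.248  0.005]
```

View pics/crop.png

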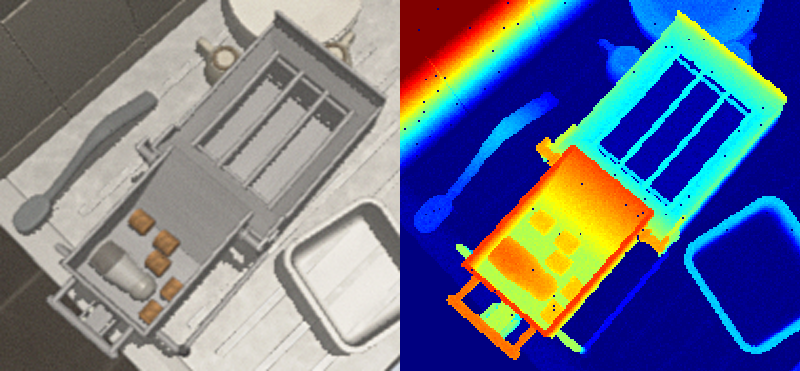

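```bash
python3 - <<'E'
from h import *
P=np.load('top0.npy')
Q=P.reshape(-1,3);Q=Q[~np.isnan(Q[:,0])]
th=-0.70
def fr(th): return np.array([np.cos(th),np.sin(th)]),np.array([-np.sin(th),np.cos(th)])
def rect(m): 
    r=cv2.minAreaRect(Q[m][:,:2].astype('f4')*1000);return r
box=(Q[:,0]>.3)&(Q[:,0]<.85)&(Q[:,1]>-.1)&(Q[:,1]<.42)
ex,ey=fr(th); u=Q[:,:2]@ex; v=Q[:,:2]@ey
m=box&(Q[:,2]>.112)&(Q[:,2]<.126)&(u>.54)
print('far',m.sum(),u[m].min(),u[m].max(),v[m].min(),v[m].max(),rect(m))
m=box&(Q[:,2]>.153)&(Q[:,2]<.175)&(Q[:,0]>.36)&(Q[:,0]<.62)&(Q[:,1]>.1)&(Q[:,1]<.33); print('pan',m.sum(),rect(m))
# iterate theta: bar and side walls
for k in range(4):
    ex,ey=fr(th);u=Q[:,:2]@ex; v=Q[:,:2]@ey
    # far wall outer edge: max u per v bin ; side walls
    m=box&(Q[:,2]>.113)&(Q[:,2]<.126)&(u>.54)
    vm=.5*(v[m].min()+v[m].max())
    l=cv2.fitLine(Q[m][:,:2].astype('f4'),cv2.DIST_HUBER,0,.001,.001).ravel()
    a1=np.arctan2(l[1],l[0])-np.pi/2
    mb=box&(Q[:,2]>.140)&(Q[:,2]<.158)&(np.abs(v-vm)<.040)&(u<np.median(u[m])-.112-.340)&(u>np.median(u[m])-.112-.385)
    l2=cv2.fitLine(Q[mb][:,:2].astype('f4'),cv2.DIST_HUBER,0,.001,.001).ravel()
    a2=np.arctan2(l2[1],l2[0])-np.pi/2
    w=lambda a:(a+np.pi/2)%np.pi-np.pi/2
    print(w(a1),w(a2),'vmid',vm,'u far',np.median(u[m]),'bar',mb.sum(),np.median(u[mb]),np.percentile(v[mb],[1,99]),l2[2:],np.median(Q[mb,2]),np.max(Q[mb,2]))
    th=.5*(w(a1)+w(a2))
ex,ey=fr(th);u=Q[:,:2]@ex; v=Q[:,:2]@ey
uf=np.median(u[box&(Q[:,2]>.113)&(Q[:,2]<.126)&(u>.54)])
mb=box&(Q[:,2]>.140)&(Q[:,2]<.17)&(u<uf-.112-.335)
print('bar all v range',np.percentile(v[mb],[0,1,99,100]), np.percentile(u[mb],[0,1,50,99]))
for zz in [(.155,.167)]:
    m=box&(Q[:,2]>zz[0])&(Q[:,2]<zz[1])&(u<uf-.22)&(u>uf-.33)
    print(np.histogram(v[m],bins=np.arange(v[m].min(),v[m].max()+.004,.004)))
# box sides at z~.09
m=box&(Q[:,2]>.083)&(Q[:,2]<.094)&(u>uf-.15)&(u<uf-.05);print('box v',np.percentile(v[m],[0,1,99,100]))
# wash pan flange
m=(Q[:,0]>.33)&(Q[:,0]<.68)&(Q[:,1]>-.15)&(Q[:,1]<.16)&(Q[:,2]>.055)&(Q[:,2]<.072)&(v<vm-.11)
print('wash',m.sum(),rect(m))
E
```

```text
far 209 0.5768499955881671 0.5846085600015565 0.4022006856607346 0.5922064137116574 ((764.4798583984375, 6.162010192871094), (190.00242614746094, 7.687383651733398), 50.026859283447266)
pan 1213 ((489.6082763671875, 233.7958984375), (134.42474365234375, 240.68685913085938), 50.07019805908203)
-0.70040596 -0.7236859 vmid 0.49720354968619596 u far 0.579684041854728 bar 202 0.10846253516264104 [0.45762855 0.53655026] [0.40308362 0.31053632] 0.15221301186314679 0.15676232406726082
-0.70040596 -0.7525916 vmid 0.5041587840896761 u far 0.5738114570763024 bar 216 0.1029797292499437 [0.46573104 0.54336988] [0.41098002 0.31794477] 0.15235743730909623 0.15676232406726082
-0.70040596 -0.72576606 vmid 0.512407097011492 u far 0.5665650888106313 bar 215 0.09567689785966405 [0.47324772 0.54927349] [0.42045116 0.3289279 ] 0.15239462755758437 0.15676232406726082
-0.70040596 -0.74287355 vmid 0.5047559056047671 u far 0.5732683457429644 bar 220 0.10250701098601483 [0.4658524  0.54442809] [0.40472642 0.310956  ] 0.1523653748362022 0.15676232406726082
bar all v range [0.44110171 0.44227908 0.54858339 0.552
[... 1031 characters left out ...]
      0.61276298, 0.61676298, 0.62076298, 0.62476298, 0.62876298,
       0.63276298, 0.63676298, 0.64076298, 0.64476298, 0.64876298,
       0.65276298, 0.65676298, 0.66076298, 0.66476298, 0.66876298,
       0.67276298, 0.67676298, 0.68076298, 0.68476298, 0.68876298,
       0.69276298, 0.69676298, 0.70076298, 0.70476298, 0.70876298,
       0.71276298, 0.71676298, 0.72076298, 0.72476298, 0.72876298,
       0.73276298, 0.73676298, 0.74076298, 0.74476298, 0.74876298,
       0.75276298, 0.75676298, 0.76076298, 0.76476298, 0.76876298]))
box v [0.4097453  0.4100236  0.75086856 0.75409904]
wash 1012 ((477.6277160644531, -37.142723083496094), (176.12025451660156, 162.409912109375), 33.34922790527344)
```

```bash
cat >> h.py <<'E'
from scipy.spatial.transform import Rotation as Rn
TH=-0.698; EX=np.array([np.cos(TH),np.sin(TH),0]); EY=np.array([-np.sin(TH),np.cos(TH),0]); EZ=np.array([0,0,1.])
RAIL=np.array([.5625,.1738,.136])
S0=np.array([.6775,.0775,0])
def rpy(al,sg): # al: tilt clockwise seen with EX right, EZ up
    z=-EZ*np.cos(al)-EX*np.sin(al); y=sg*(EX*np.cos(al)-EZ*np.sin(al))
    return Rn.from_matrix(np.stack([np.cross(y,z),y,z],1)).as_euler('xyz'),z
def barpos(th): c,s=np.cos(th),np.sin(th); return RAIL+EX*(-.21*c+.01*s)+EZ*(.21*s+.01*c)
def pose(th,al,sg,back=0.): r,z=rpy(al,sg); return barpos(th)+z*(.008-back),r
E
python3 - <<'E'
from h import *
for sg in (1,-1):
  for th in range(0,91,15):
    row=[]
    for al in range(-60,61,15):
        p,r=pose(np.radians(th),np.radians(al),sg); q=robot.inverse_kinematics(p,r); row.append('.' if q is None else 'x')
    print(sg,th,''.join(row))
for al in (-30,0): 
  for sg in (1,-1):
    p,r=pose(0,np.radians(al),sg); q=robot.inverse_kinematics(p,r); print(al,sg,None if q is None else np.round(q,2))
Q=np.load('top0.npy').reshape(-1,3);Q=Q[~np.isnan(Q[:,0])]
d=Q-RAIL;u=d@EX;v=d@EY
m=(np.abs(v)<.04)&(Q[:,2]>.14)&(u<-.185)&(u>-.24);print('bar u',np.percentile(u[m],[0,10,50,90,100]))
m=(Q[:,2]>.135)&(u<-.20)&(u>-.24)&(abs(v)<.1);print('v',np.percentile(v[m],[0,2,98,100]))
m=(Q[:,2]>.08)&(u<-.17)&(u>-.25)&(abs(v)<.042)&(Q[:,2]<.135);print('below',len(u[m]),np.percentile(Q[m,2],[50,90,100]))
E
```

```text
1 0 xxxxxxxxx
1 15 xxxxxxxxx
1 30 xxxxxxxxx
1 45 xxxxxxxxx
1 60 xxxxxxxxx
1 75 xxxxxxxxx
1 90 xxxxxxxxx
-1 0 xxxxxxxxx
-1 15 xxxxxxxxx
-1 30 xxxxxxxxx
-1 45 xxxxxxxxx
-1 60 xxxxxxxxx
-1 75 xxxxxxxxx
-1 90 xxxxxxxxx
-30 1 [-1.47  0.37  0.53  2.1   0.47  0.83 -2.01]
-30 -1 [-0.95  0.34 -0.12  2.07  0.69  0.97  0.91]
0 1 [-1.05  0.3   0.38  2.03 -0.15  0.83 -1.29]
0 -1 [-0.54  0.3  -0.24  2.01  0.1   0.84  1.61]
bar u [-0.21666645 -0.21504671 -0.20998569 -0.20553885 -0.1978425 ]
v [-0.05601204 -0.05435715  0.04976573  0.05538994]
below 226 [0.11014881 0.11291954 0.11500043]
```

```bash
python3 - <<'E'
from h import *
robot.grip(0.30,60)
a=np.radians(-30)
p,r=pose(0,a,-1,.09); print(np.round(p,3)); robot.goto(p,r)
for th in range(0,86,17):
    p,r2=pose(np.radians(th),np.radians(th-30),-1);print(th,np.round(robot.inverse_kinematics(p,r2),2))
p,r=pose(0,a,-1)
hit=robot.move_straight(p,vel=.08,contact_N=6)
s=robot.sense();print(hit,s['t'],s['tcp_pos']-p,s['wrist_force'])
if not hit:
    robot.grip(0,60); s=robot.sense();print(s['opening']*85,s['gripper_force'],s['wrist_force'],s['torque'],s['t'],s['tcp_pos']-p)
E
```

```text
[0.37  0.335 0.217]
0 [-0.94  0.34 -0.13  2.07  0.69  0.97  0.91]
17 [-0.73  0.22 -0.14  1.97  0.31  0.97  1.4 ]
34 [-0.53  0.2  -0.1   1.84 -0.05  1.12  1.84]
51 [-0.45  0.27  0.08  1.69 -0.35  1.37  2.17]
68 [-0.29  0.42  0.12  1.52 -0.54  1.66  2.35]
85 [-0.17  0.61  0.16  1.35 -0.7   1.95  2.43]
False 3.025 [2.01364906e-05 5.85482391e-04 4.21456442e-04] [ 0.09473609 -0.02308499 -0.52397847]
6.350797572313938 53.99830520153046 [-2.93656409  4.08710321 -3.18572512] [ 1.1811574   1.27167823 -0.02754416] 3.3583 [-0.00090042  0.00131492 -0.00027899]
```

```bash
cat >> h.py <<'E'
def swing(ths,al0=-30,vel=.12):
    for th in ths:
        p,r=pose(np.radians(th),np.radians(th+al0),-1); robot.move_straight(p,vel=vel,attitude=r)
        s=robot.sense(); f=np.array(s['wrist_force']); print(th,round(s['t'],2),'F ex,ey,z',np.round([f@EX,f@EY,f[2]],1),'err',np.round((s['tcp_pos']-p)*1000,1),'op',round(s['opening'],3))
        if np.linalg.norm(f)>45: print('STOP');break
E
python3 - <<'E'
from h import *
swing([2,4,6,9,12,18],vel=.08)
shot('side','s1.png')
E
```

```text
2 3.61 F ex,ey,z [-4.  -1.2 -1. ] err [-0.4 -0.1  0.2] op 0.074
4 3.86 F ex,ey,z [-4.7 -0.6  0.5] err [0.1 0.1 0.6] op 0.072
6 4.11 F ex,ey,z [-4.1 -0.6 -1.5] err [-0.   0.1  0.3] op 0.076
9 4.39 F ex,ey,z [-4.2 -0.8 -1.3] err [-0.1  0.   0.2] op 0.075
12 4.67 F ex,ey,z [-5.4  0.2 -1.8] err [-0.1 -0.1  0.2] op 0.07
18 5.09 F ex,ey,z [-3.6 -0.3 -1.7] err [-0.  -0.2  0.2] op 0.071
```

```bash
python3 - <<'E'
import cv2
i=cv2.imread('pics/s1.png')[40:240,120:400];cv2.imwrite('pics/s1c.png',cv2.resize(i,None,fx=2.5,fy=2.5,interpolation=2))
E
```

```text
(no output)
```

View pics/s1c.png

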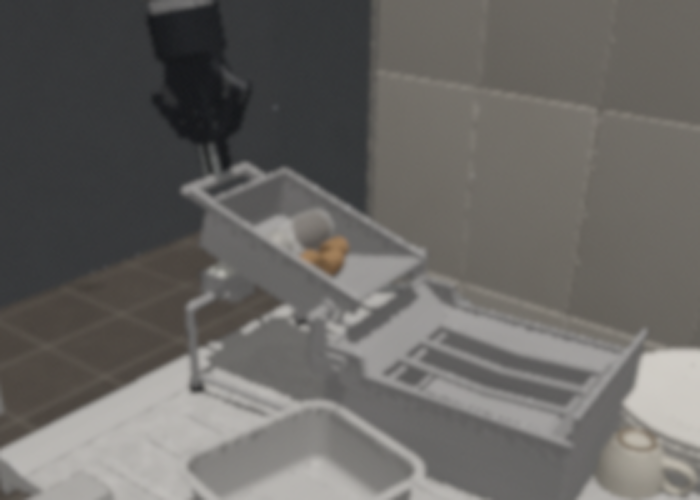

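The bar (crop 225,180) is in the fingers, the tail is out of the catch and the pan is still on its rail; contents still in it.

```bash
python3 - <<'E'
from h import *
swing([25,32,39,46,53,60,66,72,77],vel=.12)
robot.sleep(.4)
a=shot('side','s2.png');b=shot('top','t2.png')
c=np.hstack([a['image'][40:260,130:400],b['image'][60:280,100:330]])
cv2.imwrite('pics/c2.png',cv2.resize(cv2.cvtColor(c,cv2.COLOR_RGB2BGR),(800,352),interpolation=2))
E
```

```text
25 5.5 F ex,ey,z [-3.8 -0.  -1. ] err [ 0.  -0.6  0.4] op 0.071
32 5.86 F ex,ey,z [-4.  -0.7 -0. ] err [ 0.  -0.9  0.2] op 0.075
39 6.22 F ex,ey,z [-3.  -1.3  0.8] err [ 0.2 -1.   0.1] op 0.071
46 6.58 F ex,ey,z [-2.6 -0.8  0.3] err [ 0.4 -0.9 -0.2] op 0.072
53 6.93 F ex,ey,z [-1.8 -0.2  0.3] err [ 0.7 -0.7 -0.4] op 0.074
60 7.29 F ex,ey,z [-0.4  1.1 -0.4] err [ 0.7 -0.5 -0.7] op 0.071
66 7.62 F ex,ey,z [-0.2  1.2 -1.6] err [ 0.4 -0.3 -1. ] op 0.073
72 7.96 F ex,ey,z [-0.9  0.7 -3.4] err [-0.1 -0.2 -1.1] op 0.07
77 8.26 F ex,ey,z [-0.1 -0.6  0.2] err [-0.5 -0.2 -0.7] op 0.001
```

View pics/c2.png

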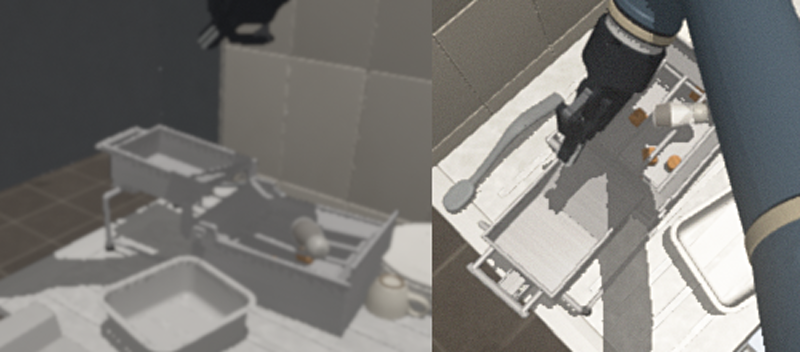

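The bar slipped out of the fingers near 75°, and the pan has fallen back on its rail towards home. It is empty, with the shaker and corks on or under the grate. I'll clear the arm and measure.

```bash
python3 - <<'E'
from h import *
robot.grip(.3,60)
p,r=pose(np.radians(77),np.radians(20),-1,.06); robot.move_straight(p,vel=.3,attitude=r)
s=robot.sense()
p=np.array([.36,.42,.30]); r,_=rpy(np.radians(-30),-1); robot.goto(p,r)
f=shot('top','t3.png');g=shot('side','s3.png');print(robot.sense()['t'])
np.save('top3.npy',cloud(f)); np.save('side3.npy',cloud(g))
Q=cloud(f).reshape(-1,3);d=Q-RAIL;u=d@EX;v=d@EY
m=(np.abs(v)<.035)&(Q[:,2]>.13)&(Q[:,2]<.2)&(u<-.195)&(u>-.24);print('bar',m.sum(),np.median(u[m]),np.percentile(Q[m,2],[50,90]))
m=(np.abs(v)<.06)&(u<-.08)&(u>-.16);print('floor z',np.nanpercentile(Q[m,2],[5,50,95])-.136)
m=(np.abs(v)<.05)&(u<.026)&(u>.0)&(Q[:,2]<.2);print('lip',np.nanpercentile(u[m],98),np.nanpercentile(Q[m,2],[50,98])-.136)
c=f['image'][60:280,100:330]
h=g['image'][100:260,250:400]
cv2.imwrite('pics/c3.png',cv2.cvtColor(np.hstack([cv2.resize(c,(418,400),interpolation=2),cv2.resize(h,(375,400),interpolation=2)]),cv2.COLOR_RGB2BGR))
E
```

```text
11.125
bar 193 -0.2094074818946256 [0.17092913 0.17352901]
floor z [-0.13376062 -0.01476223 -0.01016498]
lip 0.025221049951120355 [0.01844837 0.02493407]
```

View pics/c3.png

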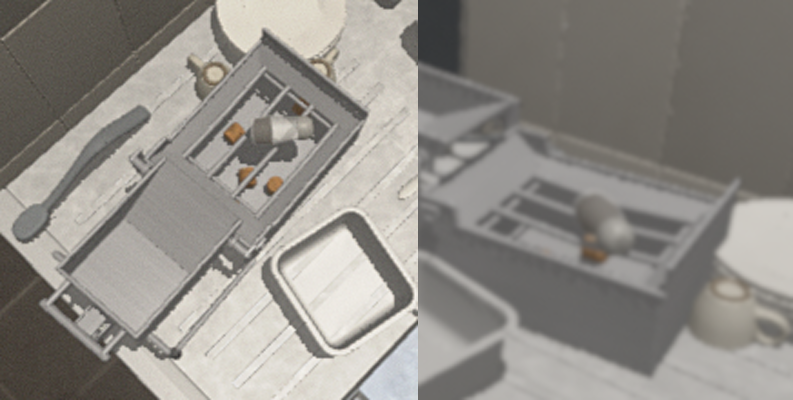

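The pan is on its rail with the tail resting on the rollers (bar 19 mm high). Four corks are seen in the box, and the shaker lies on the grate, at crop (280,130). I'll swing the pan again to 58°, which makes sure of the tip-up criterion, then press it home.

```bash
python3 - <<'E'
from h import *
D=-.005
t0=np.radians(5.1)
def go(th,al,vel,**k):
    p,r=pose(np.radians(th),np.radians(al),-1,D); h=robot.move_straight(p,vel=vel,attitude=r,**k)
    s=robot.sense(); f=np.array(s['wrist_force']); print(th,round(s['t'],2),h,np.round([f@EX,f@EY,f[2]],1),'err',np.round((s['tcp_pos']-p)*1000,1),'op',round(s['opening'],3)); return s,h
p,r=pose(t0,np.radians(-25),-1,.09); robot.goto(p,r)
s,h=go(5.1,-25,.1,contact_N=8)
if h: raise SystemExit
robot.grip(0,100); s=robot.sense();print(s['opening'],s['gripper_force'])
for th in [10,18,26,34,42,50,56]: go(th,th-30,.15)
robot.sleep(.25)
f=shot('top');g=shot('side','s4.png')
s=robot.sense();print(s['opening'])
if s['opening']>.03:
    for th in [50,42,34,26,18,11,6]: go(th,th-30,.15)
    go(2,-28,.05); go(0,-30,.03); go(-1,-30,.02,contact_N=35)
E
```

```text
5.1 12.74 False [-0.   0.6 -0.1] err [0.1 0.7 0.5] op 0.301
0.08723302142157363 98.262197971344
10 13.32 False [-4.2  0.8 -0.4] err [0.4 0.4 1. ] op 0.088
18 13.66 False [-2.8  1.3 -0. ] err [ 0.1 -0.1  0.3] op 0.088
26 14.0 False [-1.7  0.6 -0.1] err [-0.  -0.3 -0.2] op 0.089
34 14.34 False [-1.3  1.1  0.1] err [-0.1 -0.2 -0.5] op 0.088
42 14.68 False [-1.9 -0.  -0. ] err [-0.  -0.2 -0.7] op 0.084
50 15.03 False [-1.1  1.  -0.5] err [ 0.2 -0.2 -0.8] op 0.088
56 15.32 False [-1.6  0.5 -1.3] err [ 0.4 -0.3 -0.9] op 0.085
0.08404009157698412
50 15.96 False [-0.2  0.2 -2.3] err [-1.4  0.5 -0. ] op 0.088
42 16.3 False [ 0.3  0.3 -1.8] err [ 0.  -0.3  0. ] op 0.087
34 16.64 False [-5.3 -0.8  4.3] err [ 0.4 -0.1  0. ] op 0.088
26 16.98 False [-6.2 -0.9  2. ] err [ 0.3  0.1 -0.1] op 0.084
18 17.32 False [-6.9 -1.7  1.6] err [ 0.4  0.4 -0.1] op 0.085
11 17.64 False [-7.  -2.1  0.1] err [ 0.5  0.6 -0.2] op 0.087
6 17.91 False [-8.  -1.  -1.2] err [ 0.6  0.8 -0.2] op 0.085
2 18.34 False [-9.3 -0.4 -2.5] err [0.9 1.5 0.3] op 0.086
0 18.73 False [-9.4 -1.  -3.2] err [ 0.6  1.8 -0.3] op 0.087
-1 19.06 False [-12.2  -6.1  12.6] err [0.8 2.  2.6] op 0.088
```

```bash
cat >> h.py <<'E'
def pancheck(f):
    Q=cloud(f).reshape(-1,3);d=Q-RAIL;u=d@EX;v=d@EY
    m=(np.abs(v)<.035)&(Q[:,2]>.13)&(Q[:,2]<.2)&(u<-.195)&(u>-.24);print('bar',m.sum(),np.median(u[m]),np.percentile(Q[m,2],[50,90]))
    m=(np.abs(v)<.06)&(u<-.08)&(u>-.16)&(Q[:,2]>.08);print('floor z',np.nanpercentile(Q[m,2],[5,50,95])-.136)
    m=(np.abs(v)<.05)&(u<.04)&(u>.0)&(Q[:,2]<.2)&(Q[:,2]>.13);print('lip',np.nanpercentile(u[m],98),np.nanpercentile(Q[m,2],[50,98])-.136)
    return Q
E
python3 - <<'E'
from h import *
class F: pass
Q=np.load('top0.npy')
s=robot.sense();print(s['t'],s['wrist_force'])
robot.grip(.3)
p,r=pose(0,np.radians(-30),-1,.12); robot.move_straight(p,vel=.2)
r,_=rpy(0,-1); robot.goto(np.array([.36,.42,.30]),r)
f=shot('top','t5.png');g=shot('side','s5.png');np.save('top5.npy',cloud(f));np.save('side5.npy',cloud(g))
pancheck(f);print(robot.sense()['t'])
# shaker: cloud above the grate
Q=cloud(f).reshape(-1,3);d=Q-S0;u=d@EX;v=d@EY
m=(u>-.1)&(u<.09)&(np.abs(v)<.08)&(Q[:,2]>.083+0.1*np.abs(v)*0)&(Q[:,2]<.2)
m&=(np.abs(v)<.075)
print('shk',m.sum(),cv2.minAreaRect(Q[m][:,:2].astype('f4')*1000),np.percentile(Q[m,2],[2,50,98]),np.median(u[m]),np.median(v[m]))
c=f['image'][60:280,100:330]; h=g['image'][100:260,250:400]
cv2.imwrite('pics/c5.png',cv2.cvtColor(np.hstack([cv2.resize(c,(418,400),interpolation=2),cv2.resize(h,(375,400),interpolation=2)]),cv2.COLOR_RGB2BGR))
E
```

```text
19.0583 [-13.31126469   3.14568746  12.62588977]
bar 167 -0.20878740345136743 [0.15151134 0.15358347]
floor z [-0.02756505 -0.02492182 -0.02225649]
lip 0.026571144146249396 [0.01982538 0.0281616 ]
20.8167
shk 511 ((710.2435302734375, 60.86759948730469), (132.8297576904297, 107.11152648925781), 50.27212905883789) [0.09239434 0.10750099 0.11349317] 0.019931061902328753 -0.012865742558351828
```

View pics/c5.png

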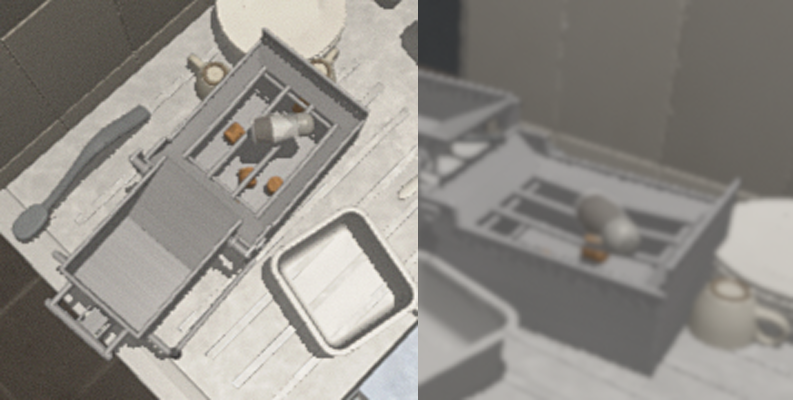

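```bash
python3 - <<'E'
from h import *
for n in ('top5.npy','side5.npy'):
    P=np.load(n);d=P-S0;u=d@EX;v=d@EY
    m=((u>-.085)&(u<.08)&(np.abs(v)<.062)&(P[...,2]>.086)&(P[...,2]<.16)).astype('u1')
    k,l,st,_=cv2.connectedComponentsWithStats(m); i=1+np.argmax(st[1:,4]); X=np.stack([u,v,P[...,2]],-1)[l==i]
    r=cv2.minAreaRect(X[:,:2].astype('f4')*1000);print(n,st[i],r,np.percentile(X[:,2],[2,50,98]))
    w=np.linalg.svd(X[:,:2]-X[:,:2].mean(0),full_matrices=False)[2][0]; w*=np.sign(w[1]) if abs(w[1])>abs(w[0]) else np.sign(w[0])
    a=(X[:,:2]-np.median(X[:,:2],0))@w; b=(X[:,:2]-np.median(X[:,:2],0))@np.array([-w[1],w[0]])
    print('axis(sorter)',w,'med',np.median(X[:,:2],0))
    for lo in np.arange(-.06,.06,.01):
        q=(a>=lo)&(a<lo+.01)
        if q.sum()>5: print(round(lo,3),q.sum(),'z',np.round(np.percentile(X[q,2],[50,98]),3),'b',np.round(np.percentile(b[q],[2,98]),3),'mid',np.round(X[q][:,:2].mean(0),3))
E
```

```text
top5.npy [238 121  35  18 504] ((22.98394775390625, -13.648323059082031), (40.70579528808594, 87.19281768798828), 42.95425033569336) [0.09305998 0.10768323 0.11349487]
axis(sorter) [ 0.74267372 -0.66965345] med [ 0.01961702 -0.01312524]
-0.04 59 z [0.105 0.111] b [-0.014  0.02 ] mid [-0.005  0.012]
-0.03 63 z [0.107 0.113] b [-0.015  0.022] mid [0.001 0.004]
-0.02 66 z [0.11  0.114] b [-0.016  0.023] mid [ 0.009 -0.003]
-0.01 65 z [0.11  0.113] b [-0.016  0.022] mid [ 0.015 -0.01 ]
0.0 61 z [0.108 0.113] b [-0.015  0.021] mid [ 0.023 -0.016]
0.01 58 z [0.108 0.112] b [-0.013  0.019] mid [ 0.031 -0.023]
0.02 53 z [0.107 0.112] b [-0.012  0.019] mid [ 0.039 -0.029]
0.03 49 z [0.11  0.114] b [-0.012  0.015] mid [ 0.046 -0.037]
0.04 26 z [0.106 0.112] b [-0.009  0.016] mid [ 0.053 -0.041]
side5.npy [313 176  26  26 415] ((24.617225646972656, -14.78720474243164), (36.752986907958984, 92.07054138183594), 53.600799560546875) [0.0872311  0.10304206 0.11035951]
axis(sorter) [ 0.80500763 -0.59326445] med [ 0.02892267 -0.02783344]
-0.06 11 z [0.103 0.105] b [-0.004  0.024] mid [-0.011  0.008]
-0.05 29 z [0.104 0.107] b [-0.007  0.02 ] mid [-0.006  0.002]
-0.04 30 z [0.105 0.111] b [-0.01   0.021] mid [ 0.002 -0.006]
-0.03 48 z [0.106 0.111] b [-0.01   0.022] mid [ 0.01  -0.012]
-0.02 49 z [0.105 0.111] b [-0.01   0.025] mid [ 0.018 -0.018]
-0.01 43 z [0.105 0.11 ] b [-0.009  0.018] mid [ 0.025 -0.024]
0.0 39 z [0.105 0.109] b [-0.009  0.017] mid [ 0.032 -0.03 ]
0.01 39 z [0.104 0.11 ] b [-0.01   0.013] mid [ 0.04  -0.039]
0.02 81 z [0.103 0.11 ] b [-0.009  0.018] mid [ 0.05  -0.042]
0.03 46 z [0.094 0.102] b [-0.004  0.015] mid [ 0.058 -0.042]
```

The pan is home again: bar top at 151.5 mm, against 152 at the start. The shaker lies level on the grate with its head at the right end, at crop (305,125). I'll pick it up.

```bash
cat >> h.py <<'E'
def down(phi):
    best=None
    R=[]
    for s in (1,-1):
        y=s*np.array([np.cos(phi),np.sin(phi),0]);z=-EZ
        R.append(Rn.from_matrix(np.stack([np.cross(y,z),y,z],1)).as_euler('xyz'))
    return R
def pick(p,phi):
    q0=np.array(robot.sense()['joint_pos']);o=[]
    for r in down(phi):
        q=robot.inverse_kinematics(p,r)
        if q is not None:o.append((np.abs(np.array(q)-q0).max(),tuple(r)))
    print(o);return min(o)[1]
E
python3 - <<'E'
from h import *
m=S0+EX*.018+EY*(-.009); print(m)
phi=np.radians(9)
p=np.array([m[0],m[1],.22]); r=pick(p,phi)
robot.grip(1.0,40); robot.goto(p,r)
p[2]=.086; h=robot.move_straight(p,vel=.12,contact_N=6); s=robot.sense();print(h,s['tcp_pos'],s['t'])
robot.grip(0,40); s=robot.sense();print('grip',s['opening'],s['gripper_force'],s['wrist_force'])
q=np.array(s['tcp_pos']); q[2]=.24; robot.move_straight(q,vel=.15)
s=robot.sense();print('lift',s['opening'],s['gripper_force'],s['wrist_force'],s['t'])
f=shot('top','t6.png');g=shot('side','s6.png');np.save('top6.npy',cloud(f));np.save('side6.npy',cloud(g))
for n,im in(('top',f),('side',g)):
    hsv=cv2.cvtColor(im['image'],cv2.COLOR_RGB2HSV); P=cloud(im); d=P-S0
    k=((hsv[...,0]<18)&(hsv[...,1]>110)).astype('u1'); u=d@EX;v=d@EY; k&=((abs(u)<.14)&(abs(v)<.095)).astype('u1')
    N,l,st,c=cv2.connectedComponentsWithStats(k)
    for i in range(1,N):
        if st[i,4]>6: print(n,st[i,4],c[i].round(),np.round(np.nanmedian(np.stack([u,v,P[...,2]],-1)[l==i],0),3))
c=f['image'][50:270,120:370]; h=g['image'][40:260,150:400]
cv2.imwrite('pics/c6.png',cv2.cvtColor(np.hstack([cv2.resize(c,(400,352),interpolation=2),cv2.resize(h,(400,352),interpolation=2)]),cv2.COLOR_RGB2BGR))
E
```

```text
[0.68550614 0.05903648 0.        ]
[(np.float64(1.3566836475979327), (np.float64(3.141592653589793), np.float64(0.0), np.float64(1.7278759594743862))), (np.float64(1.2376266214572178), (np.float64(3.141592653589793), np.float64(0.0), np.float64(-1.413716694115407)))]
False [0.68609435 0.0593941  0.08707551] 24.4833
grip 0.38971781837373765 34.97140694526024 [0.45538031 0.3604775  3.37247668]
lift 0.39320189089583546 34.41745624411851 [-0.23208105 -0.73312788 -2.03242465] 26.1917
top 12 [264. 120.] [0.083 0.    0.029]
top 41 [228. 133.] [-0.012  0.048  0.032]
top 10 [233. 156.] [-0.05  -0.004  0.03 ]
top 46 [250. 161.] [-0.033 -0.048  0.034]
```

View pics/c6.png

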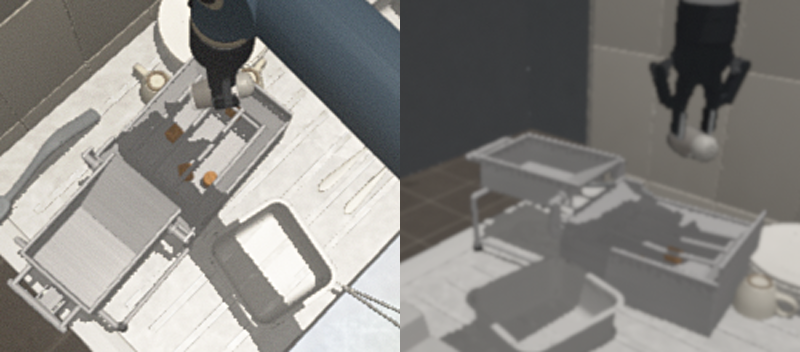

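The shaker is held (crop 210,93, at top centre of both views). Now I'll place it in the wash pan.

```bash
python3 - <<'E'
from h import *
p=np.array([.474,-.031,.20]); r=pick(p,np.radians(33.35)); robot.goto(p,r)
p[2]=.028; h=robot.move_straight(p,vel=.12,contact_N=5); s=robot.sense();print(h,s['tcp_pos'],s['wrist_force'],s['t'])
robot.grip(.62); robot.sleep(.2)
p[2]=.22; robot.move_straight(p,vel=.25)
r,_=rpy(0,-1); robot.goto(np.array([.36,.42,.30]),r)
f=shot('top','t7.png');g=shot('side','s7.png');pancheck(f);print(robot.sense()['t'])
for n,im in(('top',f),('side',g)):
    hsv=cv2.cvtColor(im['image'],cv2.COLOR_RGB2HSV); P=cloud(im); d=P-S0
    k=((hsv[...,0]<20)&(hsv[...,1]>90)).astype('u1'); u=d@EX;v=d@EY; k&=((abs(u)<.4)&(abs(v)<.2)).astype('u1')
    N,l,st,c=cv2.connectedComponentsWithStats(k)
    for i in range(1,N):
        if st[i,4]>4: print(n,st[i,4],c[i].round(),np.round(np.nanmedian(np.stack([u,v,P[...,2]],-1)[l==i],0),3))
c=f['image'][50:270,120:370]; h=g['image'][110:260,180:400]
cv2.imwrite('pics/c7.png',cv2.cvtColor(np.hstack([cv2.resize(c,(400,352),interpolation=2),cv2.resize(h,(400,352),interpolation=2)]),cv2.COLOR_RGB2BGR))
E
```

```text
[(np.float64(2.263600370950832), (np.float64(3.141592653589793), np.float64(0.0), np.float64(2.1528636323350057))), (np.float64(4.847215838632602), (np.float64(3.141592653589793), np.float64(0.0), np.float64(-0.9887290212547881)))]
False [ 0.47455949 -0.03102263  0.02858017] [-0.27228061  0.51357567 -1.4204635 ] 29.825
bar 165 -0.2087445900588407 [0.15190497 0.15357429]
floor z [-0.02748635 -0.02498503 -0.0222843 ]
lip 0.026573021275492867 [0.01996263 0.02812059]
33.0917
top 19 [263. 120.] [0.082 0.002 0.028]
top 72 [228. 133.] [-0.01   0.049  0.03 ]
top 32 [234. 155.] [-0.047 -0.003  0.03 ]
top 50 [250. 161.] [-0.032 -0.047  0.034]
top 14 [238. 160.] [-0.051 -0.021  0.029]
side 17 [320. 202.] [-0.004  0.039  0.02 ]
```

View pics/c7.png

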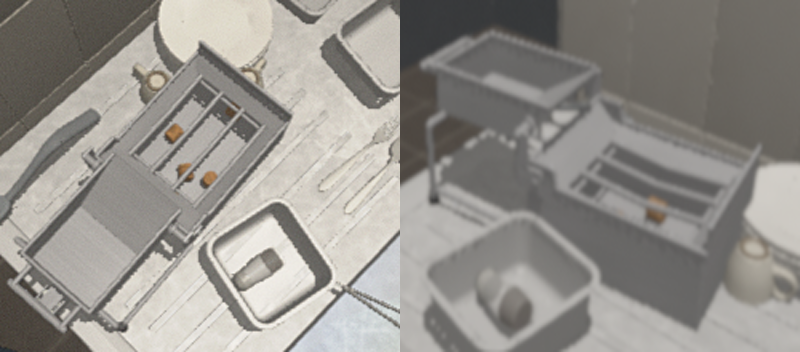

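```bash
python3 - <<'E'
from h import *
o=[]
for n in ('top.png','t7.png','t2.png','side.png','s7.png','s2.png','s5.png'):
    im=cv2.imread('pics/'+n); hsv=cv2.cvtColor(im,cv2.COLOR_BGR2HSV)
    k=((hsv[...,0]>3)&(hsv[...,0]<18)&(hsv[...,1]>80)&(hsv[...,2]>25)).astype('u1')
    N,l,st,c=cv2.connectedComponentsWithStats(k,connectivity=8)
    print(n,[(st[i,4],*c[i].round().astype(int),*np.median(hsv[l==i],0).astype(int)) for i in range(1,N) if st[i,4]>2][:25])
E
```

```text
top.png [(np.int32(111), np.int64(174), np.int64(186), np.int64(15), np.int64(130), np.int64(146)), (np.int32(222), np.int64(184), np.int64(202), np.int64(15), np.int64(129), np.int64(145)), (np.int32(77), np.int64(189), np.int64(221), np.int64(15), np.int64(130), np.int64(153)), (np.int32(84), np.int64(178), np.int64(233), np.int64(15), np.int64(131), np.int64(151))]
t7.png [(np.int32(5), np.int64(267), np.int64(115), np.int64(15), np.int64(91), np.int64(98)), (np.int32(21), np.int64(263), np.int64(120), np.int64(15), np.int64(106), np.int64(87)), (np.int32(74), np.int64(228), np.int64(133), np.int64(15), np.int64(132), np.int64(152)), (np.int32(33), np.int64(234), np.int64(155), np.int64(15), np.int64(125), np.int64(147)), (np.int32(55), np.int64(250), np.int64(161), np.int64(15), np.int64(130), np.int64(165)), (np.int32(15), np.int64(238), np.int64(160), np.int64(14), np.int64(108), np.int64(106))]
t2.png [(np.int32(5), np.int64(267), np.int64(115), np.int64(15), np.int64(99), np.int64(112)), (np.int32(22), np.int64(263), np.int64(120), np.int64(15), np.int64(124), np.int64(98)), (np.int32(76), np.int64(228), np.int64(133), np.int64(15), np.int64(122), np.int64(106)), (np.int32(31), np.int64(234), np.int64(155), np.int64(15), np.int64(118), np.int64(107)), (np.int32(57), np.int64(250), np.int64(161), np.int64(15), np.int64(134), np.int64(198)), (np.int32(16), np.int64(238), np.int64(160), np.int64(15), np.int64(115), np.int64(124))]
side.png [(np.int32(73), np.int64(252), np.int64(146), np.int64(15), np.int64(108), np.int64(136))]
s7.png [(np.int32(22), np.int64(320), np.int64(202), np.int64(15), np.int64(98), np.int64(113))]
s2.png [(np.int32(23), np.int64(320), np.int64(201), np.int64(15), np.int64(99), np.int64(100))]
s5.png [(np.int32(24), np.int64(321), np.int64(202), np.int64(15), np.int64(98), np.int64(109))]
```

```bash
python3 - <<'E'
from h import *
f=shot('top');P=cloud(f);d=P-S0;X=np.stack([d@EX,d@EY,P[...,2]],-1)
hsv=cv2.cvtColor(f['image'],cv2.COLOR_RGB2HSV)
k=((hsv[...,0]>3)&(hsv[...,0]<20)&(hsv[...,1]>70)&(hsv[...,2]>25))
for n,c in (('A',(265,118)),('B',(236,157)),('C',(228,133)),('D',(250,161))):
    w=np.zeros_like(k);w[c[1]-9:c[1]+10,c[0]-9:c[0]+10]=1
    if n=='B': w[:,243:]=0
    if n=='D': w[:,:243]=0
    q=X[w&k]; q=q[q[:,2]<.06]; print(n,len(q),'u',np.percentile(q[:,0],[3,97]).round(3),'v',np.percentile(q[:,1],[3,97]).round(3),'z',np.percentile(q[:,2],[3,50,97]).round(3),cv2.minAreaRect(q[:,:2].astype('f4')*1000)[1])
# anything on the near slope hidden side: heights above the bars region
v=(abs(X[...,1])<.065)&(X[...,0]>-.09)&(X[...,0]<.08)&(X[...,2]>.086)&(X[...,2]<.13);print('on grate px',v.sum())
E
```

```text
A 30 u [0.079 0.1  ] v [-0.006  0.009] z [0.018 0.029 0.033] (15.204785346984863, 21.101594924926758)
B 48 u [-0.057 -0.036] v [-0.023  0.003] z [0.018 0.03  0.035] (24.768003463745117, 21.675586700439453)
C 79 u [-0.02   0.004] v [0.041 0.06 ] z [0.016 0.031 0.037] (20.61771583557129, 24.978012084960938)
D 59 u [-0.042 -0.02 ] v [-0.055 -0.039] z [0.015 0.033 0.039] (17.654441833496094, 22.831165313720703)
on grate px 0
```

```bash
python3 - <<'E'
import cv2,numpy as np
for n in('s4.png','s7.png'):
    im=cv2.imread('pics/'+n);hsv=cv2.cvtColor(im,cv2.COLOR_BGR2HSV)
    k=((hsv[...,0]>3)&(hsv[...,0]<22)&(hsv[...,1]>55)&(hsv[...,2]>15)).astype('u1');k[:, :180]=0;k[:110]=0
    N,l,st,c=cv2.connectedComponentsWithStats(k,connectivity=8);print(n,[(int(st[i,4]),*map(int,c[i]),*map(int,np.median(hsv[l==i],0))) for i in range(1,N) if st[i,4]>1 and c[i][1]<300 and c[i][0]<400])
a=cv2.imread('pics/s4.png')[110:240,180:370];b=cv2.imread('pics/s7.png')[110:240,180:370]
cv2.imwrite('pics/c8.png',cv2.convertScaleAbs(np.hstack([cv2.resize(a,(400,274),interpolation=2),cv2.resize(b,(400,274),interpolation=2)]),alpha=1.6))
E
```

```text
s4.png [(8, 318, 194, 15, 63, 128), (39, 320, 201, 15, 88, 110)]
s7.png [(18, 321, 195, 14, 68, 140), (35, 320, 201, 15, 89, 113)]
```

View pics/c8.png

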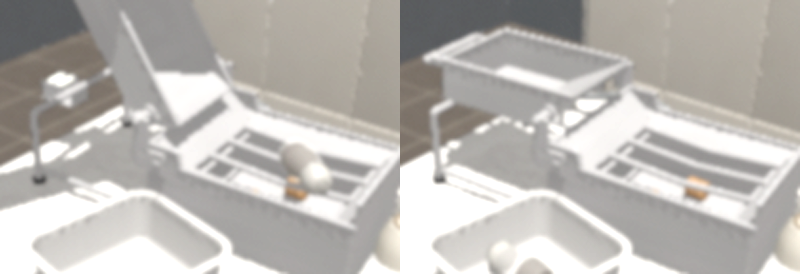

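The near slope, the tip pan and the table under it are all clear of corks. The fifth can only be out of sight under a slope in the box, so I'm handing in.

```bash
python3 -c "
from plant import robot
print(robot.sense()['t']); print(robot.close_job())"
```

```text
33.1417
the job is handed in; nothing more can be done
None
```

I handed the job in at 33 s: the tip pan is empty and pressed home in its catch, and the shaker lies in the wash pan. Four corks are seen in the box; the fifth was never seen after tipping and I infer it is hidden under a slope. The bar slipped from the fingers near 75° on the first swing, so I swung the empty pan again to 56°; I have no judging result.

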